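# Turn the washed jar lids over down the drainer and box them

### The arm

A 6-joint arm with a two-finger parallel gripper is mounted at the origin on the work surface. World frame = base frame: x ahead of the robot, y to its left, z up, the work surface at z = 0. Lengths are in mm, angles in rad, forces in N, time in s.
With the tool pointing down it reaches from about 350 to 975 mm from the base axis. Payload 7.1 kg.
Tool frame: the origin (TCP) lies midway between the tips of the shut fingers; the grasp point (between the pads) lies ctrl.tcp_to_grasp behind it (ctrl.tcp_to_grasp is the distance from the TCP to the grasp point, in mm); z points along the fingers, y is the direction in which the jaws open and shut (so a half turn about z gives the same grasp; the last joint's range is limited). The gripper opens to 88 mm and grips with 3 to 60 N. Pads are 20 mm wide; open, the fingers measure 115 mm over their backs; the gripper's body (75 mm by 178 mm) begins 61 mm behind the grasp point.
Start: joints at [-1.289, 0.423, 1.63, -0, 1.089, -0.019], TCP at [185.196, -596.915, 222.675] pointing down, gripper open.
Joint ranges: [-3, 3], [-0.9, 2.11], [0.09, 2.58], [-1.31, 4.45], [0.11, 2.69], [-2.54, 2.54]. Speed limits (rad/s): [2.39, 2.39, 3.01, 3.14, 3.14, 3.14].

### API

Orientations are given as a rotation vector (axis times angle).
In Python, from workcell import ctrl gives the robot as it stands.
- The arm moves only by the tool play_rows, never from a script. Its argument "increments" is text: rows parted by semicolons, each of 5 numbers parted by spaces: the opening, from 0 (shut) to 1 (fully open), then the shift along the world's x, y, z in m, then the turn about the world's z in degrees. A call has 1 to 20 rows; each row shifts and turns the commanded pose from where the row before left it; what a row does not reach is not made up. A row lasts 1/10 s, in which the tool goes at most 50 mm and 8.59 degrees, less where a joint would pass 70% of its speed; a pose out of reach is approached as far as the arm can. A call is refused whole if a number of a shift passes 0.05 or a number of a turn 8.59, either way. A call with a gripper value outside its range is refused whole. The fingers move at their own pace and stop on an object; the grip force is fixed at half the most. Time passes only in rows, so rows that do not move let the fingers close. It gives the time, the measured TCP pose, the force and the opening at its end, in the units of the state.
- ctrl.get_obs(): the state, without advancing time (a new reading comes with each control period).
- ctrl.get_image(name): name is "scene" or "top" or "wrist"; returns a dict with "img" (420x560x3 uint8, red, green, blue), "range_z" (420x560 float32, mm along the optical axis (not along the pixel's ray), 0 where there is no reading), "vertical_fov" (degrees; the focal length in pixels is half the picture's height over the tangent of half this angle, whatever the lens; pixels are square), "cx", "cy" (the principal point, pixels), "k1" (the pictures are not rectified: a ray, as slopes to the right and down, at radius r is drawn at 1 + k1 r^2 times it, then the intrinsics apply), "origin" and "attitude" of the camera in the world. Camera axes: x right, y down, z forward; pixel columns grow to the right and rows downward; lengths in mm; the calibration is good to about 2 mm. A picture is of the moment at which its call begins.
- ctrl.close_job(): hands the job in, once; it reports no verdict.
The state is a dict: "t": time; "qpos": joint angles; "qvel": joint speeds; "joint_torque": joint torques, N m; "ee_pos": TCP position; "orientation": TCP orientation; "ft_force": force on the tool from outside, world axes, zero at the start; "moment": the same for the moment, N m; "width": finger opening in mm.
Only numpy, scipy, OpenCV 4.12 (cv2) and the standard library are available. Lean on these libraries where they do the work, as an engineer would, in place of code of your own. Each camera call takes 0.05 s, during which the arm holds its last target. There are 200 camera calls.

### The job

The washed jar lids on the rubber mat came out of the glass washer seal side up, with rinse water standing in them. Turn every one of them over into the catch tray of the steel drainer - that is what its slope is for: let a lid tip off the top edge and it slides down, trips on the foot rail and lands seal side down - until all of them lie flat together in the tray, seal side down. Then pack them all into the white box, lying seal side down, and shut its cover; leave the jam jar, the mug and the bowl where they stand.

Things in the scene. Friction and masses are not known exactly. Their poses are not given: they have to be found in the camera images.
- lid1_mid (a point): centre (half-way up, 14 mm from either end) of one of 3 or 4 alike bamboo jar lids; None at the start: not there. A bamboo disc 54 mm across, 12 mm thick; on its one face, the seal side, a concentric pale silicone plug 42 mm across, 16 mm high, with a shallow hollow in its end; 45 g. Own z points out of the seal side: up at the start; down once it is turned over and stands on its plug.
- lid2_mid (a point): centre (half-way up, 14 mm from either end) of one of 3 or 4 alike bamboo jar lids; None at the start: not there. A bamboo disc 54 mm across, 12 mm thick; on its one face, the seal side, a concentric pale silicone plug 42 mm across, 16 mm high, with a shallow hollow in its end; 45 g. Own z points out of the seal side: up at the start; down once it is turned over and stands on its plug.
- lid3_mid (a point): centre (half-way up, 14 mm from either end) of one of 3 or 4 alike bamboo jar lids; None at the start: not there. A bamboo disc 54 mm across, 12 mm thick; on its one face, the seal side, a concentric pale silicone plug 42 mm across, 16 mm high, with a shallow hollow in its end; 45 g. Own z points out of the seal side: up at the start; down once it is turned over and stands on its plug.
- lid4_mid (a point): centre (half-way up, 14 mm from either end) of one of 3 or 4 alike bamboo jar lids; None at the start: not there. A bamboo disc 54 mm across, 12 mm thick; on its one face, the seal side, a concentric pale silicone plug 42 mm across, 16 mm high, with a shallow hollow in its end; 45 g. Own z points out of the seal side: up at the start; down once it is turned over and stands on its plug.
- drainer: the drainer: one fixed piece of bent polished steel sheet, 330 mm wide in its y. Origin on the table under the foot of its slope; x points down the slope, away from the robot; z up. Rear to front: a level loading shelf 45 mm deep, 120 mm above the table; the slope, 66 degrees, 51 mm in x and 114 mm in height, its two sides turned up 9 mm; the catch tray.
- drainer_edge (a point): middle of the drainer's top edge, where shelf meets slope, 120 mm above the table; axes as the drainer's. A lid let go level, seal side up, just above it with its centre 3 to 20 mm past the edge (+x), held across the drainer's y so that it can tip forward, slides down, trips on the foot rail and nearly always lands seal side down at the same y, centre 50 to 65 mm past the foot, in about 1 s.
- drainer_tray (a point): centre of the catch tray's floor, 6 mm above the table, 55 mm past the slope's foot; axes as the drainer's. The tray reaches 55 mm either way in x and 165 mm in y; front and side lips stand 9 mm above the floor; a round foot rail 4 mm high runs across it right at the slope's foot. Four lids lie side by side in it along y, about 78 mm apart.
- box_in (a point): centre of the inner floor, 5 mm above the table, of the fixed white plastic box: inside 132 mm in x, 195 mm in y and 50 mm deep, walls 5 mm; x away from the robot, towards the hinge, z up. Four lids lie on its floor two by two. It stands on one side of the drainer, the mat on the other; which is which changes.
- cover (a joint): angle of the box's cover, rad: 0 shut (or nearly so, at the start), 1.9 wide open. A grey plate 142 x 205 mm, 6 mm thick, hinged along the box's far (+x) rim; stiff, it stays at any angle (about 2 to 4 N at the handle moves it).
- cover_handle (a point): middle of the cover's handle: a round steel bar 11 mm thick, about 100 mm long, along the cover's y, its axis 35 mm above the cover's face, on two thin posts near its ends, 14 mm from the free near edge. The frame turns with the cover.
- cover_hinge (a point): middle of the cover's hinge line, along the box's y at the far rim, 56 mm above the table. With the cover shut the handle is 128 mm from it in -x and 41 mm above it; opening lifts the near edge up and over towards +x.
- mat: the black ribbed rubber mat on which the lids start, 190 x 190 mm, 6 mm thick, fixed. Origin: centre of its underside, on the table. A lid on it seal side up has its centre 20 mm above the table.
- jam_jar: bystander: a closed jar of jam, 68 mm across, 95 mm high, beyond the drainer. Origin: centre of its underside.
- mug: bystander: a blue mug, 80 mm across, 90 mm high, beyond the drainer. Origin: centre of its underside.
- bowl: bystander: a terracotta-coloured bowl, 120 mm across, 55 mm high, beyond the drainer. Origin: centre of its underside.
Mind the look-alikes: they are no part of the job. What is shaped like the part that bears lid4_mid but blue is not meant. Of the things shaped like the part that bears box_in, the white one is meant.

How it is judged:
By the outcome, as a careful person would: the job done as asked, in the order asked, and still so for the second after the job is handed in, with the robot touching nothing.
Of lid1, lid2, lid3, lid4 only 3 to 4 are there at a start; the rules pass over those that are not, and their reading is None.
At some moment in a run one of lid1, lid2, lid3, lid4 may be knocked a few centimetres aside while the robot is not near it.
It also fails if it takes over 208 s, if anything falls off the work surface, if the arm or the gripper's body presses on something with over 40 N, if the wrist force passes 120 N, or if a joint passes its speed limit or range.

## Working session

There is one attempt and no reset: what is moved stays moved. The work goes in short steps, Python scripts to look and compute and a tool call to move; the robot and the scene stay as the last step left them, time stands still between calls to the robot, and variables do not carry over. Pictures are saved under pics/ and viewed, on a budget of 14 in all, crops included, one or two more only if the job needs it, and the job is handed in when it is done.

Besides the shell and the picture viewer there is one more tool, called after "Call:" by a JSON object that holds its "fn" and its "kwargs", one argument or row to a line. play_rows: Moves the arm, as the interface text tells. Its arguments: {"type":"object","properties":{"increments":{"type":"string"}},"required":["increments"]}

```bash
mkdir -p pics
cat > h.py <<'E'
import numpy as np, cv2
from scipy.spatial.transform import Rotation as R
from workcell import ctrl
def shot(name,save=None):
    d=ctrl.get_image(name)
    if save: cv2.imwrite('pics/'+save,d['img'][:,:,::-1])
    return d
def att(d):
    a=np.array(d['attitude'],float)
    return a if a.shape==(3,3) else R.from_rotvec(a).as_matrix()
def cloud(d):
    h,w=d['range_z'].shape
    f=h/2/np.tan(np.radians(d['vertical_fov'])/2)
    K=np.array([[f,0,d['cx']],[0,f,d['cy']],[0,0,1.]])
    u,v=np.meshgrid(np.arange(w),np.arange(h))
    p=np.stack([u,v],-1).reshape(-1,1,2).astype(np.float64)
    s=cv2.undistortPoints(p,K,np.array([d['k1'],0,0,0.])).reshape(h,w,2)
    z=d['range_z']
    c=np.dstack([s[...,0]*z,s[...,1]*z,z])
    P=c@att(d).T+np.array(d['origin'])
    P[z<=0]=np.nan
    return P
E
python3 - <<'E'
from h import *
a=shot('top','top1.png'); b=shot('scene','scene1.png')
print({k:v for k,v in a.items() if k not in('img','range_z')})
np.savez('top1.npz',P=cloud(a),img=a['img'])
print(ctrl.get_obs(),ctrl.tcp_to_grasp)
E
```

```text
{'vertical_fov': 46.27476144952764, 'cx': 283.0961041168914, 'cy': 206.25100549647638, 'k1': -0.1632069434952183, 'origin': array([ 351.60817902,   39.95469071, 1568.58358057]), 'attitude': array([-2.1636747 ,  2.15227881, -0.11459417])}
{'t': 0.1, 'qpos': array([-1.28901404e+00,  4.23751138e-01,  1.63060161e+00,  2.21307434e-05,
        1.08856704e+00, -1.89990165e-02]), 'qvel': array([ 0.0004131 , -0.00098587, -0.00149855,  0.0005257 ,  0.00040367,
       -0.00148135]), 'joint_torque': array([-4.10071925e-04, -5.45613563e+01, -2.74324590e+01,  6.45046681e-02,
        1.88161799e-02, -4.94146991e-05]), 'ee_pos': array([ 185.06186036, -596.4625524 ,  221.99241213]), 'orientation': array([-3.10483134e+00, -4.70473735e-01,  2.42494100e-04]), 'ft_force': array([ 0.50131899, -1.51650768,  0.15407968]), 'moment': array([0.01500624, 0.00300241, 0.01011319]), 'width': 87.79174392463226} 18.700000000000003
```

View pics/top1.png

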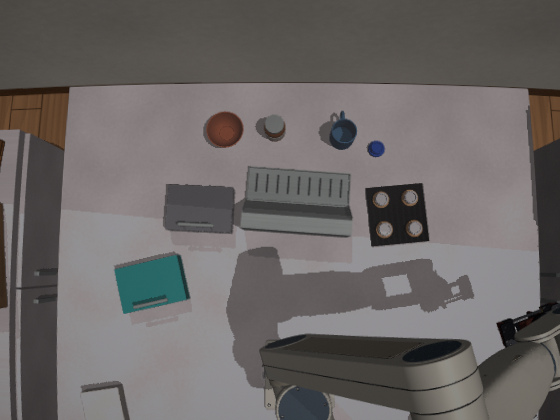

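View pics/scene1.png

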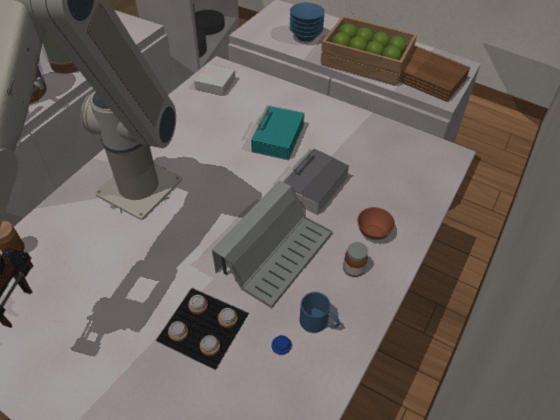

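Seen: four lids on the black mat, at (381,200), (410,198), (384,230) and (414,228) in the top view. The blue decoy lid is at (376,149). The box beside the drainer with the grey cover is at (200,208), and the teal box at (150,285) is a decoy. A pale box-like thing sits at (103,400). I'll measure and check in a close crop.

Run:
```python
from h import *
D=np.load('top1.npz');P=D['P'];img=D['img']
for n,(u,v) in dict(l1=(381,200),l2=(410,198),l3=(384,230),l4=(414,228),blue=(376,149),cover=(200,200),coverLL=(168,228),coverUL=(168,188),coverUR=(232,188),coverLR=(231,230),trayL=(249,171),trayR=(348,178),shelfL=(244,228),shelfR=(350,233),teal=(150,280),pale=(103,400),tray=(300,185)).items(): print(n,(u,v),P[v,u].round(1))
# lids: pixels with z in 22..45 over mat
m=(P[...,2]>26)&(P[...,2]<45)
for (u,v) in [(381,200),(410,198),(384,230),(414,228)]:
    mm=np.zeros_like(m);mm[v-13:v+14,u-13:u+14]=1;q=P[m&mm.astype(bool)];print(len(q),q.mean(0).round(1),(q[:,:2].max(0)+q[:,:2].min(0))/2)
# edge profile along columns
for u in (270,300,330): print(u,[(v,*P[v,u].round(0)[[0,1,2]]) for v in range(164,244,3)])
for v in (212,218): print(v,[(u,*P[v,u].round(0)) for u in list(range(238,248))+list(range(345,356))])
c=np.hstack([cv2.resize(img[175:250,150:250],(400,300),interpolation=2),cv2.resize(img[175:250,355:455],(400,300),interpolation=2)])
s=cv2.imread('pics/scene1.png');s=np.hstack([cv2.resize(s[145:220,270:370],(400,300)),cv2.resize(s[280:355,140:240],(400,300))])
cv2.imwrite('pics/crop1.png',np.vstack([c[...,::-1],s]))
```

```text
l1 (381, 200) [ 550.1 -255.3   34.8]
l2 (410, 198) [ 557.2 -349.2   33.4]
l3 (384, 230) [ 455.4 -264.1   31. ]
l4 (414, 228) [ 462.3 -362.    25.1]
blue (376, 149) [ 715.8 -243.3   31. ]
cover (200, 200) [544.4 313.1  58.3]
coverLL (168, 228) [455.4 409.3  68.7]
coverUL (168, 188) [590.9 430.5   0. ]
coverUR (232, 188) [581.6 212.8  64.2]
coverLR (231, 230) [452.1 215.3  49.5]
trayL (249, 171) [646.2 165.3   6.5]
trayR (348, 178) [ 624.3 -154.2    9.7]
shelfL (244, 228) [455.5 171.1  92. ]
shelfR (350, 233) [ 440.1 -144.6  122.2]
teal (150, 280) [294.5 462.1  68.1]
pale (103, 400) [-89.  616.9  49.1]
tray (300, 185) [6.007e+02 5.000e-01 8.600e+00]
132 [ 554.1 -256.7   32.4] [ 553.65989491 -256.28828598]
134 [ 560.6 -350.    32.1] [ 560.60290942 -351.38157153]
138 [ 457.8 -266.5   32.4] [ 457.28423173 -266.21618383]
120 [ 462.9 -363.4   32.2] [ 463.47079805 -363.5508881 ]
270 [(164, np.float64(671.0), np.float64(98.0), np.float64(-3.0)), (167, np.float64(661.0), np.float64(98.0), np.float64(0.0)), (170, np.float64(649.0), np.float64(97.0), np.float64(9.0)), (173, np.float64(641.0), np
[... 6789 characters left out ...]
.float64(486.0), np.float64(-132.0), np.float64(105.0)), (346, np.float64(486.0), np.float64(-136.0), np.float64(101.0)), (347, np.float64(486.0), np.float64(-138.0), np.float64(107.0)), (348, np.float64(487.0), np.float64(-142.0), np.float64(100.0)), (349, np.float64(486.0), np.float64(-144.0), np.float64(102.0)), (350, np.float64(486.0), np.float64(-147.0), np.float64(103.0)), (351, np.float64(485.0), np.float64(-148.0), np.float64(119.0)), (352, np.float64(496.0), np.float64(-167.0), np.float64(2.0)), (353, np.float64(496.0), np.float64(-170.0), np.float64(-1.0)), (354, np.float64(496.0), np.float64(-174.0), np.float64(-4.0)), (355, np.float64(495.0), np.float64(-176.0), np.float64(6.0))]
```

View pics/crop1.png

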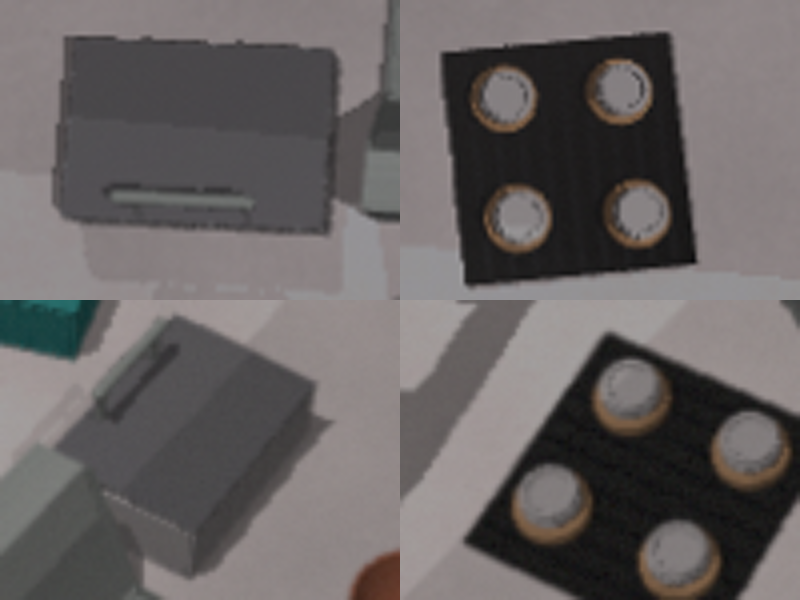

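Run:
```python
from h import *
D=np.load('top1.npz');P=D['P'];img=D['img'].astype(int);X,Y,Z=P[...,0],P[...,1],P[...,2]
# slope plane x = a + b*y + c*(z)
m=(Z>30)&(Z<105)&(X>495)&(X<540)&(abs(Y)<135)
q=P[m]
for _ in range(5):
    A=np.c_[np.ones(len(q)),q[:,1],q[:,2]];s=np.linalg.lstsq(A,q[:,0],rcond=None)[0];r=q[:,0]-A@s;q=q[abs(r)<2.5*r.std()]
print('slope',s,'yaw deg',np.degrees(np.arctan(-s[1])),'pitch',np.degrees(np.arctan(-1/s[2])),'edge x at y=0',s[0]+120*s[2],r.std(),len(q))
# tray & shelf rect by blobs: height above table 
m=(Z>90)&(Z<140)&(X>430)&(X<500)&(abs(Y)<200)
q=P[m][:,:2].astype(np.float32);print('shelf rect',cv2.minAreaRect(q))
m=((Z>40)&(Z<120)&(X>420)&(X<610)&(Y>195)&(Y<430)).astype(np.uint8)
m=cv2.morphologyEx(m,cv2.MORPH_OPEN,np.ones((3,3)))>0
q=P[m][:,:2].astype(np.float32);print('cover rect',cv2.minAreaRect(q))
m=(Z>82)&(Z<125)&(X>430)&(X<520)&(Y>230)&(Y<400);q=P[m];print('handle',len(q),q.mean(0),q.min(0),q.max(0),cv2.minAreaRect(q[:,:2].astype(np.float32)))
m=(Z>45)&(Z<80)&(X>490)&(X<580)&(Y>230)&(Y<390);q=P[m];A=np.c_[np.ones(len(q)),q[:,0]-535,q[:,1]-310];print('coverplane',np.linalg.lstsq(A,q[:,2],rcond=None)[0])
o=ctrl.get_obs();print(R.from_rotvec(o['orientation']).as_matrix().round(3))
w=shot('wrist');print(w['origin'],att(w).round(2),w['vertical_fov'])
```

```text
slope [ 5.42367757e+02  6.95206481e-02 -4.46625052e-01] yaw deg -3.9768411106401587 pitch 65.93326449027911 edge x at y=0 488.77275096827276 1.069174147652738 657
shelf rect ((471.7927551269531, 14.546798706054688), (327.48004150390625, 62.35144805908203), 87.24873352050781)
cover rect ((518.5167236328125, 315.15313720703125), (206.76744079589844, 143.5997772216797), 87.76996612548828)
handle 134 [463.06101848 317.45862415 108.10309807] [456.6796579  263.3441432   87.32720412] [469.19856002 372.90239602 118.48809977] ((463.6767578125, 318.0849609375), (109.46317291259766, 11.376839637756348), 87.99732208251953)
coverplane [ 6.51611698e+01 -5.03375118e-02  3.21797365e-03]
[[ 0.955  0.296 -0.   ]
 [ 0.296 -0.955  0.001]
 [ 0.    -0.001 -1.   ]]
[ 261.7077483  -573.14889556  384.09919875] [[ 0.3  -0.91 -0.28]
 [-0.96 -0.28 -0.09]
 [-0.    0.29 -0.96]] 60.28730469865973
```

The crop confirms four bamboo lids with pale plugs, the grey cover with its bar handle and a light box body. Next I go above the lids and look with the wrist camera.

Call:
{"fn": "play_rows", "kwargs": {
  "increments": "1 0.025 0.0255 0 -2.08;1 0.025 0.0255 0 -2.08;1 0.025 0.0255 0 -2.08;1 0.025 0.0255 0 -2.08;1 0.025 0.0255 0 -2.08;1 0.025 0.0255 0 -2.08;1 0.025 0.0255 0 -2.08;1 0.025 0.0255 0 -2.08;1 0.025 0.0255 0 -2.08;1 0.025 0.0255 0 -2.08;1 0 0 0 0;1 0 0 0 0"
}}

```text
t: 1.35
ee_pos: [435.3, -341.4, 222.5]
orientation: [-3.14, 0.094, 0.001]
ft_force: [-0.3, -0.8, -0.1]
width: 87.8
```

```bash
cat >> h.py <<'E'
def lids(zlo,zhi,box,name='wrist',save=None,rmax=40):
    d=shot(name,save);P=cloud(d);Z=P[...,2]
    m=(Z>zlo)&(Z<zhi)&(P[...,0]>box[0])&(P[...,0]<box[1])&(P[...,1]>box[2])&(P[...,1]<box[3])
    m=cv2.morphologyEx(m.astype(np.uint8),cv2.MORPH_OPEN,np.ones((3,3)))
    n,L,s,c=cv2.connectedComponentsWithStats(m)
    for i in range(1,n):
        if s[i,4]<60: continue
        q=P[L==i];(cx,cy),r=cv2.minEnclosingCircle(q[:,:2].astype(np.float32))
        print('px',c[i].round(),'n',s[i,4],'circ',round(cx,1),round(cy,1),'r',round(r,1),'mean',q.mean(0).round(1))
    return d,P
E
python3 - <<'E'
from h import *
o=ctrl.get_obs();print(o['t'],o['ee_pos'],o['ft_force'],np.degrees(np.arctan2(*R.from_rotvec(o['orientation']).as_matrix()[:2,0][::-1])))
lids(27,45,(400,620,-430,-200),'wrist','w1.png')
print('top');lids(27,45,(400,620,-430,-200),'top')
E
```

```text
1.35 [ 435.32898713 -341.44023477  222.46726702] [-0.25103063 -0.76447267 -0.1356861 ] -3.429231625220915
px [279.  48.] n 1741 circ 559.7 -353.3 r 21.3 mean [ 559.5 -353.2   31.7]
px [178.  63.] n 1644 circ 553.7 -258.6 r 21.6 mean [ 553.3 -259.2   31.7]
px [296. 153.] n 1392 circ 461.4 -364.9 r 21.0 mean [ 461.7 -364.7   31.4]
px [200. 163.] n 1341 circ 456.8 -268.2 r 21.0 mean [ 457.8 -268.7   31.6]
top
px [382. 198.] n 108 circ 553.7 -257.6 r 21.3 mean [ 556.  -258.    33.1]
px [410. 198.] n 86 circ 559.5 -349.6 r 20.8 mean [ 556.5 -348.4   32.2]
px [385. 230.] n 89 circ 458.4 -267.4 r 20.8 mean [ 456.6 -265.6   31.7]
```

View pics/w1.png

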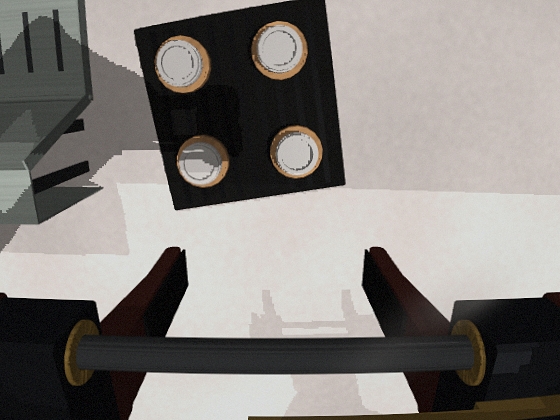

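Call:
{"fn": "play_rows", "kwargs": {
  "increments": "0.8 0.011 0.037 -0.01 0;0.8 0.0105 0.0365 -0.01 0;0.8 0 0 -0.045 0;0.8 0 0 -0.045 0;0.8 0 0 -0.045 0;0.8 0 0 -0.035 0;0.8 0 0 -0.015 0;0.8 0 0 -0.007 0;0.8 0 0 0 0;0.8 0 0 0 0;0.4 0 0 0 0;0.4 0 0 0 0;0.4 0 0 0 0;0.4 0 0 0 0;0.4 0 0 0 0;0.4 0 0 0 0"
}}

```text
t: 3.05
ee_pos: [457.3, -268.8, 11.7]
orientation: [3.139, -0.097, 0.002]
ft_force: [-0.7, -1.0, 7.6]
width: 53.1
```

Call:
{"fn": "play_rows", "kwargs": {
  "increments": "0.4 0 0 0.02 0;0.4 0 0 0.04 0;0.4 0 0 0.05 0;0.4 0 0 0.05 0;0.4 0.005 0.04 0 0;0.4 0.005 0.04 0 0;0.4 0.005 0.04 0 0;0.4 0.005 0.04 0 0;0.4 0.005 0.04 0 0;0.4 0.005 0.04 0 0;0.4 0.005 0.04 0 0;0.4 0.005 0.04 0 0;0.4 0.005 0.04 0 0;0.4 0.005 0.036 0 0;0.4 0 0 -0.02 0;0.4 0 0 0 0;0.4 0 0 0 0;0.4 0 0 0 0"
}}

```text
t: 4.85
ee_pos: [506.8, 127.0, 151.3]
orientation: [-3.14, 0.099, -0.001]
ft_force: [0.3, -0.7, -0.0]
width: 53.1
```

Run:
```python
from h import *
d=shot('wrist','w2.png')
o=ctrl.get_obs();print(o['ee_pos'],o['width'],o['ft_force'])
P=cloud(d)
m=(P[...,2]>115)&(P[...,0]>440)&(P[...,0]<570)&(abs(P[...,1]-128)<24)
print(P[m].min(0),P[m].max(0))
```

```text
[506.98587172 126.9597073  151.36818736] 52.68720961682717 [ 0.5142101  -0.46873086 -1.00286567]
[449.70390427 104.00454165 118.30171793] [542.09000131 151.99676842 259.7417859 ]
```

View pics/w2.png

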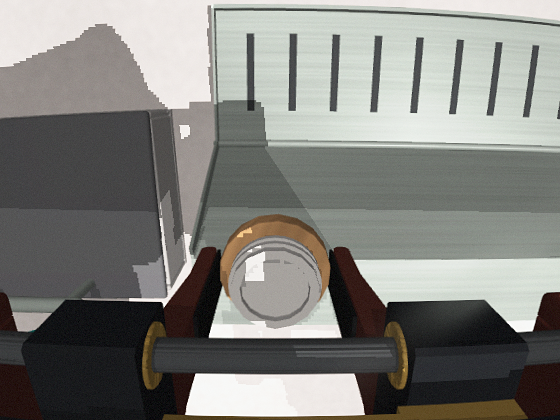

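The lid is held level at (275,275), with the drainer edge under it and its left side flange at (200,245), clear of the finger. I lower it and release.

Call:
{"fn": "play_rows", "kwargs": {
  "increments": "0.4 0 0 -0.015 0;0.4 0 0 -0.007 0;0.4 0 0 0 0;0.4 0 0 0 0;0.75 0 0 0 0;0.75 0 0 0 0;0.75 0 0 0 0;0.75 0 0 0 0;0.75 0 0 0.03 0;0.75 0 0 0.04 0;0.75 0 0 0.03 0;0.75 -0.005 -0.04 0 0;0.75 -0.005 -0.04 0 0;0.75 -0.005 -0.04 0 0;0.75 -0.005 -0.04 0 0;0.75 -0.005 -0.04 0 0"
}}

```text
t: 6.5
ee_pos: [481.3, -73.8, 228.9]
orientation: [3.14, -0.097, 0.001]
ft_force: [0.7, -0.2, 0.2]
width: 65.8
```

Run:
```python
from h import *
o=ctrl.get_obs();print(o['ee_pos'],o['width'])
d,P=lids(22,60,(535,660,-160,200),'wrist','w3.png')
print('mat');lids(27,45,(400,620,-430,-200),'top','t3.png')
```

```text
[481.29814686 -73.81891251 228.92713754] 65.8024434991852
px [66. 72.] n 2506 circ 601.2 123.0 r 27.6 mean [601.6 120.8  33.7]
px [ 51. 139.] n 689 circ 541.2 136.8 r 37.0 mean [539.4 150.9  32.4]
mat
px [410. 197.] n 103 circ 561.8 -350.3 r 21.3 mean [ 561.2 -349.2   32.2]
px [382. 199.] n 87 circ 554.5 -256.6 r 20.5 mean [ 554.3 -259.4   32.2]
px [415. 228.] n 103 circ 464.4 -363.1 r 20.8 mean [ 462.4 -362.5   32.5]
```

View pics/w3.png

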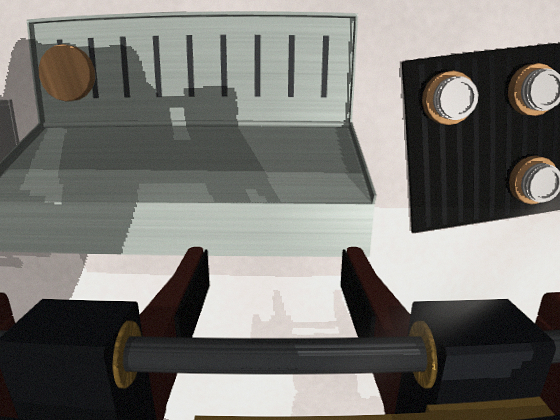

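Lid 1 lies plug down in the tray at (66,72), so the flip works. Next is lid C.

Call:
{"fn": "play_rows", "kwargs": {
  "increments": "0.8 0.0144 -0.0372 -0.005 0;0.8 0.0144 -0.0372 -0.005 0;0.8 0.0144 -0.0372 -0.005 0;0.8 0.0144 -0.0372 -0.005 0;0.8 0.0144 -0.0372 -0.005 0;0.8 0 0 -0.045 0;0.8 0 0 -0.045 0;0.8 0 0 -0.045 0;0.8 0 0 -0.035 0;0.8 0 0 -0.015 0;0.8 0 0 -0.007 0;0.8 0 0 0 0;0.8 0 0 0 0;0.4 0 0 0 0;0.4 0 0 0 0;0.4 0 0 0 0;0.4 0 0 0 0;0.4 0 0 0 0"
}}

```text
t: 8.4
ee_pos: [554.4, -258.8, 12.8]
orientation: [3.139, -0.098, 0.002]
ft_force: [-1.5, 1.3, 6.6]
width: 52.8
```

Call:
{"fn": "play_rows", "kwargs": {
  "increments": "0.4 0 0 0.02 0;0.4 0 0 0.04 0;0.4 0 0 0.05 0;0.4 0 0 0.05 0;0.4 -0.0064 0.0388 0 0;0.4 -0.0064 0.0388 0 0;0.4 -0.0064 0.0388 0 0;0.4 -0.0064 0.0388 0 0;0.4 -0.0064 0.0388 0 0;0.4 -0.0064 0.0388 0 0;0.4 -0.0064 0.0388 0 0;0.4 -0.0065 0.0386 0 0;0.4 0 0 -0.02 0;0.4 0 0 -0.015 0;0.4 0 0 -0.007 0;0.4 0 0 0 0;0.4 0 0 0 0;0.4 0 0 0 0"
}}

```text
t: 10.2
ee_pos: [503.0, 51.5, 130.4]
orientation: [-3.14, 0.099, -0.002]
ft_force: [0.3, -0.3, -0.6]
width: 52.8
```

Call:
{"fn": "play_rows", "kwargs": {
  "increments": "0.75 0 0 0 0;0.75 0 0 0 0;0.75 0 0 0 0;0.75 0 0 0 0;0.75 0 0 0.03 0;0.75 0 0 0.04 0;0.75 0 0 0.03 0;0.75 0 -0.04 0 0;0.75 0 -0.04 0 0;0.75 0 -0.04 0 0;0.75 0 -0.04 0 0;0.75 0 -0.04 0 0;0.75 0 0 0 0"
}}

```text
t: 11.5
ee_pos: [502.5, -151.9, 229.8]
orientation: [3.139, -0.104, 0.001]
ft_force: [0.6, -0.3, -0.4]
width: 65.8
```

Run:
```python
from h import *
o=ctrl.get_obs();print(o['ee_pos'],o['width'])
d,P=lids(22,60,(545,660,-160,200),'wrist','w4.png')
print('mat');lids(27,45,(400,620,-430,-200),'wrist');lids(27,45,(400,620,-430,-200),'top')
```

```text
[ 502.47878988 -151.94786332  229.80440927] 65.81654995026501
px [ 75. 101.] n 2398 circ 596.1 41.1 r 27.5 mean [596.6  38.8  33.6]
px [ 12. 105.] n 1196 circ 601.7 121.0 r 26.3 mean [599.6 108.5  32.7]
mat
px [473. 111.] n 1381 circ 559.7 -352.4 r 21.3 mean [ 559.8 -351.8   31.5]
px [476. 204.] n 1126 circ 461.3 -363.9 r 21.2 mean [ 461.8 -363.8   31.5]
```

Call:
{"fn": "play_rows", "kwargs": {
  "increments": "0.8 0.0095 -0.034 -0.005 0;0.8 0.0095 -0.034 -0.005 0;0.8 0.0095 -0.034 -0.005 0;0.8 0.0095 -0.034 -0.005 0;0.8 0.0095 -0.034 -0.005 0;0.8 0.0095 -0.034 0 0;0.8 0 0 0 0;0.8 0 0 0 0"
}}

```text
t: 12.45
ee_pos: [559.6, -350.9, 204.1]
orientation: [-3.139, 0.097, 0.001]
ft_force: [0.1, 0.6, 0.4]
width: 70.1
```

Call:
{"fn": "play_rows", "kwargs": {
  "increments": "0.8 0 0 -0.045 0;0.8 0 0 -0.045 0;0.8 0 0 -0.045 0;0.8 0 0 -0.035 0;0.8 0 0 -0.015 0;0.8 0 0 -0.008 0;0.8 0 0 0 0;0.8 0 0 0 0;0.4 0 0 0 0;0.4 0 0 0 0;0.4 0 0 0 0;0.4 0 0 0 0;0.4 0 0 0 0"
}}

```text
t: 13.75
ee_pos: [560.0, -352.7, 12.9]
orientation: [3.139, -0.098, 0.002]
ft_force: [-0.1, 0.5, 6.6]
width: 52.7
```

Call:
{"fn": "play_rows", "kwargs": {
  "increments": "0.4 0 0 0.02 0;0.4 0 0 0.04 0;0.4 0 0 0.05 0;0.4 0 0 0.05 0;0.4 -0.0069 0.0365 0 0;0.4 -0.0069 0.0365 0 0;0.4 -0.0069 0.0365 0 0;0.4 -0.0069 0.0365 0 0;0.4 -0.0069 0.0365 0 0;0.4 -0.0069 0.0365 0 0;0.4 -0.0069 0.0365 0 0;0.4 -0.0068 0.0365 0 0;0.4 -0.0068 0.0364 0 0;0.4 0 0 -0.02 0;0.4 0 0 -0.015 0;0.4 0 0 -0.007 0;0.4 0 0 0 0;0.4 0 0 0 0;0.4 0 0 0 0"
}}

```text
t: 15.65
ee_pos: [498.0, -24.1, 130.3]
orientation: [3.14, -0.099, 0.002]
ft_force: [-1.0, -0.4, -0.7]
width: 52.8
```

Call:
{"fn": "play_rows", "kwargs": {
  "increments": "0.75 0 0 0 0;0.75 0 0 0 0;0.75 0 0 0 0;0.75 0 0 0 0;0.75 0 0 0.03 0;0.75 0 0 0.04 0;0.75 0 0 0.03 0;0.75 0 -0.04 0 0;0.75 0 -0.04 0 0;0.75 0 -0.04 0 0;0.75 0 -0.04 0 0;0.75 0 0 0 0;0.75 0 0 0 0;0.75 0 0 0 0"
}}

```text
t: 17.05
ee_pos: [497.2, -183.0, 229.5]
orientation: [-3.14, 0.097, 0.001]
ft_force: [-0.1, 0.3, -0.4]
width: 65.8
```

Run:
```python
from h import *
o=ctrl.get_obs();print(o['ee_pos'],o['width'])
d,P=lids(22,60,(545,660,-160,200),'wrist','w5.png')
print('mat');lids(27,45,(400,620,-430,-200),'wrist');print('top');lids(22,60,(545,660,-160,200),'top')
```

```text
[ 497.22832782 -182.99938565  229.50080061] 65.7596768840244
px [111.  95.] n 2482 circ 591.4 -28.5 r 27.4 mean [591.6 -30.2  33.7]
px [46. 97.] n 2364 circ 596.6 41.0 r 27.3 mean [596.4  38.5  33.6]
mat
px [447. 203.] n 1167 circ 461.5 -364.2 r 21.2 mean [ 461.8 -363.7   31.4]
top
px [261. 183.] n 223 circ 602.4 123.9 r 26.9 mean [602.  123.3  34.9]
px [287. 185.] n 228 circ 597.0 42.1 r 27.0 mean [596.8  41.6  34.4]
px [309. 187.] n 228 circ 592.0 -27.4 r 26.9 mean [591.4 -27.4  34.4]
```

Call:
{"fn": "play_rows", "kwargs": {
  "increments": "0.8 -0.0072 -0.036 -0.005 0;0.8 -0.0072 -0.036 -0.005 0;0.8 -0.0072 -0.036 -0.005 0;0.8 -0.0072 -0.036 -0.005 0;0.8 -0.0072 -0.036 -0.005 0;0.8 0 0 -0.045 0;0.8 0 0 -0.045 0;0.8 0 0 -0.045 0;0.8 0 0 -0.035 0;0.8 0 0 -0.015 0;0.8 0 0 -0.008 0;0.8 0 0 0 0;0.8 0 0 0 0;0.4 0 0 0 0;0.4 0 0 0 0;0.4 0 0 0 0;0.4 0 0 0 0;0.4 0 0 0 0"
}}

```text
t: 19.0
ee_pos: [462.1, -364.3, 12.8]
orientation: [3.139, -0.098, 0.002]
ft_force: [-1.3, 0.3, 7.5]
width: 52.8
```

Call:
{"fn": "play_rows", "kwargs": {
  "increments": "0.4 0 0 0.02 0;0.4 0 0 0.04 0;0.4 0 0 0.05 0;0.4 0 0 0.05 0;0.4 0.0045 0.0377 0 0;0.4 0.0045 0.0377 0 0;0.4 0.0045 0.0377 0 0;0.4 0.0045 0.0377 0 0;0.4 0.0045 0.0377 0 0;0.4 0.0045 0.0377 0 0;0.4 0.0042 0.0377 0 0;0.4 0 0 -0.02 0;0.4 0 0 -0.015 0;0.4 0 0 -0.006 0;0.4 0 0 0 0;0.4 0 0 0 0;0.4 0 0 0 0"
}}

```text
t: 20.7
ee_pos: [493.2, -100.3, 131.4]
orientation: [3.14, -0.099, 0.002]
ft_force: [-0.0, 0.3, -0.3]
width: 53.0
```

Call:
{"fn": "play_rows", "kwargs": {
  "increments": "0.75 0 0 0 0;0.75 0 0 0 0;0.75 0 0 0 0;0.75 0 0 0 0;0.75 0 0 0.03 0;0.75 0 0 0.04 0;0.75 0 0 0.03 0;0.75 -0.01 0.03 0 0;0.75 -0.01 0.04 0 0;0.75 0 0.04 0 0;0.75 0 0 0 0;0.75 0 0 0 0;0.75 0 0 0 0;0.75 0 0 0 0"
}}

```text
t: 22.1
ee_pos: [472.8, 9.1, 230.6]
orientation: [3.14, -0.1, -0.0]
ft_force: [0.0, -0.0, -0.1]
width: 65.8
```

Run:
```python
from h import *
o=ctrl.get_obs();print(o['t'],o['ee_pos'],o['width'])
d,P=lids(22,60,(545,660,-180,200),'wrist','w6.png')
print('top');lids(22,60,(545,660,-180,200),'top')
```

```text
22.1 [472.80212287   9.12452249 230.58579962] 65.82936435155231
px [231.  53.] n 2680 circ 596.4 41.6 r 27.1 mean [596.4  41.3  34. ]
px [146.  55.] n 2670 circ 601.9 123.3 r 27.2 mean [601.6 122.1  33.9]
px [306.  54.] n 2675 circ 591.2 -28.0 r 27.1 mean [591.4 -27.8  34. ]
px [391.  56.] n 2695 circ 585.7 -110.0 r 27.2 mean [ 585.7 -108.6   33.7]
top
px [261. 183.] n 225 circ 602.0 123.8 r 27.0 mean [601.9 123.8  34.6]
px [288. 181.] n 98 circ 607.9 39.1 r 23.6 mean [609.6  39.4  35. ]
px [309. 182.] n 76 circ 602.6 -27.4 r 22.5 mean [606.8 -27.3  34.3]
px [337. 188.] n 147 circ 587.8 -111.2 r 26.8 mean [ 588.3 -114.7   34.3]
```

View pics/w6.png

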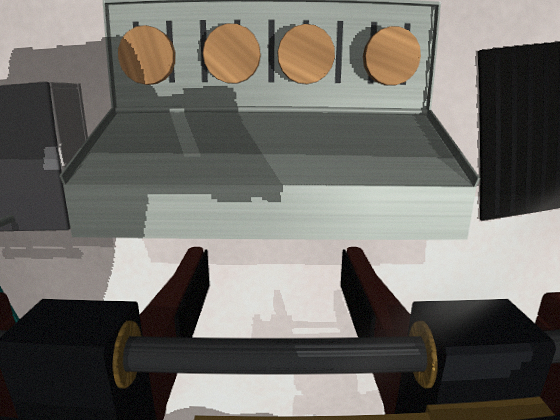

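All four lids lie plug down in the tray, at (146,55), (231,53), (306,54) and (391,56). Next I go over the cover handle.

Call:
{"fn": "play_rows", "kwargs": {
  "increments": "0.6 -0.0008 0.0257 0 7.6;0.6 -0.0008 0.0257 0 7.6;0.6 -0.0008 0.0257 0 7.6;0.6 -0.0008 0.0257 0 7.6;0.6 -0.0008 0.0257 0 7.6;0.6 -0.0008 0.0257 0 7.6;0.6 -0.0008 0.0257 0 7.6;0.6 -0.0008 0.0257 0 7.6;0.6 -0.0008 0.0257 0 7.6;0.6 -0.0008 0.0257 0 7.6;0.6 -0.0008 0.0257 0 7.6;0.6 -0.0008 0.0257 0 7.6;0.6 0 0 0 0;0.6 0 0 0 0"
}}

```text
t: 23.6
ee_pos: [463.1, 317.9, 230.3]
orientation: [2.269, 2.173, -0.001]
ft_force: [0.1, 0.1, 0.1]
width: 52.9
```

Run:
```python
from h import *
o=ctrl.get_obs();print(o['t'],o['ee_pos'],o['width'],o['qpos'],np.degrees(np.arctan2(*R.from_rotvec(o['orientation']).as_matrix()[:2,0][::-1])))
for n in('wrist','top'):
    d=shot(n,n+'7.png');P=cloud(d)
    m=(P[...,2]>85)&(P[...,2]<125)&(P[...,0]>430)&(P[...,0]<500)&(P[...,1]>240)&(P[...,1]<395);q=P[m]
    print(n,len(q)); 
    if len(q)>5: print(cv2.minAreaRect(q[:,:2].astype(np.float32)),q.mean(0),np.percentile(q[:,2],[5,50,95]))
```

```text
23.6 [463.11954897 317.94914894 230.28433183] 52.85580917558787 [ 5.80621974e-01  3.22241157e-01  1.76436338e+00 -3.61153706e-04
  1.05589998e+00  6.24068338e-01] 87.52091740172044
wrist 1666
((463.4496154785156, 317.5265808105469), (109.16179656982422, 10.657476425170898), 87.2519302368164) [463.42781525 321.06334321 106.98833258] [104.19527214 107.2923407  108.84757936]
top 47
((461.18536376953125, 282.6712646484375), (9.760907173156738, 40.09767532348633), 0.5916433334350586) [461.62584219 281.08998933 108.17010298] [102.49867363 108.38769832 113.28400434]
```

View pics/wrist7.png

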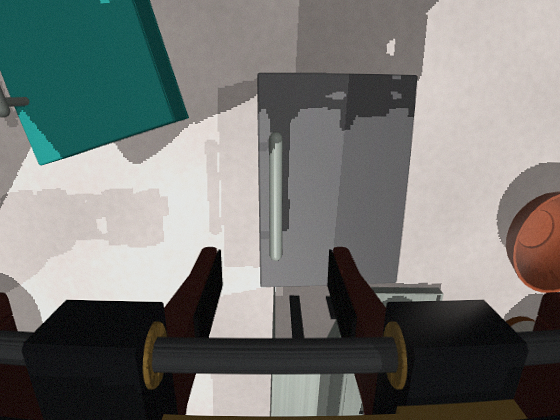

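The bar handle is centred at (277,197), between the finger lines, with the teal decoy well clear. Descend and grip.

Call:
{"fn": "play_rows", "kwargs": {
  "increments": "0.6 0 0 -0.045 0;0.6 0 0 -0.045 0;0.6 0 0 -0.035 0;0.6 0 0 -0.015 0;0.6 0 0 -0.006 0;0.6 0 0 0 0;0.6 0 0 0 0;0 0 0 0 0;0 0 0 0 0;0 0 0 0 0;0 0 0 0 0;0 0 0 0 0;0 0 0 0 0;0 0 0 0 0"
}}

```text
t: 25.1
ee_pos: [463.8, 318.5, 84.8]
orientation: [2.266, 2.175, 0.002]
ft_force: [2.7, -1.3, -1.7]
width: 10.6
```

Run:
```python
from h import *
o=ctrl.get_obs();print(o['t'],o['ee_pos'],o['width'],o['ft_force'])
# arc: grasp point path
g=np.array([463.4,317.6,103.3]);a0=0.05
th=np.linspace(a0,1.85,41)
x=-128*np.cos(th)+41*np.sin(th);z=41*np.cos(th)+128*np.sin(th)
x-=x[0];z-=z[0];yaw=np.radians(-2.5)
p=np.c_[x*np.cos(yaw),x*np.sin(yaw),z]
print('total',p[-1])
print(';'.join('0 %.4f %.4f %.4f 0'%tuple(r/1000) for r in np.diff(p,axis=0)))
```

```text
25.1 [463.75513039 318.54592767  84.75058221] 10.585563274201089 [ 2.6947524  -1.26263137 -1.68274215]
total [200.28791098  -8.74475905  64.39793152]
0 0.0023 -0.0001 0.0056 0;0 0.0025 -0.0001 0.0055 0;0 0.0027 -0.0001 0.0054 0;0 0.0030 -0.0001 0.0053 0;0 0.0032 -0.0001 0.0051 0;0 0.0034 -0.0002 0.0050 0;0 0.0037 -0.0002 0.0048 0;0 0.0039 -0.0002 0.0046 0;0 0.0041 -0.0002 0.0045 0;0 0.0043 -0.0002 0.0043 0;0 0.0045 -0.0002 0.0041 0;0 0.0046 -0.0002 0.0039 0;0 0.0048 -0.0002 0.0037 0;0 0.0050 -0.0002 0.0034 0;0 0.0051 -0.0002 0.0032 0;0 0.0053 -0.0002 0.0030 0;0 0.0054 -0.0002 0.0027 0;0 0.0055 -0.0002 0.0025 0;0 0.0056 -0.0002 0.0022 0;0 0.0057 -0.0002 0.0020 0;0 0.0058 -0.0003 0.0017 0;0 0.0059 -0.0003 0.0015 0;0 0.0059 -0.0003 0.0012 0;0 0.0060 -0.0003 0.0009 0;0 0.0060 -0.0003 0.0007 0;0 0.0060 -0.0003 0.0004 0;0 0.0060 -0.0003 0.0001 0;0 0.0060 -0.0003 -0.0002 0;0 0.0060 -0.0003 -0.0004 0;0 0.0060 -0.0003 -0.0007 0;0 0.0060 -0.0003 -0.0010 0;0 0.0059 -0.0003 -0.0012 0;0 0.0059 -0.0003 -0.0015 0;0 0.0058 -0.0003 -0.0018 0;0 0.0057 -0.0002 -0.0020 0;0 0.0056 -0.0002 -0.0023 0;0 0.0055 -0.0002 -0.0025 0;0 0.0054 -0.0002 -0.0028 0;0 0.0052 -0.0002 -0.0030 0;0 0.0051 -0.0002 -0.0032 0
```

Call:
{"fn": "play_rows", "kwargs": {
  "increments": "0 0.0023 -0.0001 0.0056 0;0 0.0025 -0.0001 0.0055 0;0 0.0027 -0.0001 0.0054 0;0 0.0030 -0.0001 0.0053 0;0 0.0032 -0.0001 0.0051 0;0 0.0034 -0.0002 0.0050 0;0 0.0037 -0.0002 0.0048 0;0 0.0039 -0.0002 0.0046 0;0 0.0041 -0.0002 0.0045 0;0 0.0043 -0.0002 0.0043 0"
}}

```text
t: 26.1
ee_pos: [495.1, 317.1, 135.2]
orientation: [-2.266, -2.174, 0.003]
ft_force: [-5.7, 4.0, -1.9]
width: 10.4
```

Call:
{"fn": "play_rows", "kwargs": {
  "increments": "0 0.0045 -0.0002 0.0041 0;0 0.0046 -0.0002 0.0039 0;0 0.0048 -0.0002 0.0037 0;0 0.005 -0.0002 0.0034 0;0 0.0051 -0.0002 0.0032 0;0 0.0053 -0.0002 0.003 0;0 0.0054 -0.0002 0.0027 0;0 0.0055 -0.0002 0.0025 0;0 0.0056 -0.0002 0.0022 0;0 0.0057 -0.0002 0.002 0"
}}

```text
t: 27.1
ee_pos: [546.5, 314.8, 167.2]
orientation: [-2.266, -2.174, 0.004]
ft_force: [-7.9, -0.2, 7.8]
width: 10.2
```

Call:
{"fn": "play_rows", "kwargs": {
  "increments": "0 0.0058 -0.0003 0.0017 0;0 0.0059 -0.0003 0.0015 0;0 0.0059 -0.0003 0.0012 0;0 0.006 -0.0003 0.0009 0;0 0.006 -0.0003 0.0007 0;0 0.006 -0.0003 0.0004 0;0 0.006 -0.0003 0.0001 0;0 0.006 -0.0003 -0.0002 0;0 0.006 -0.0003 -0.0004 0;0 0.006 -0.0003 -0.0007 0"
}}

```text
t: 28.1
ee_pos: [608.0, 312.1, 170.7]
orientation: [-2.267, -2.175, -0.001]
ft_force: [-3.8, 2.4, 0.0]
width: 10.0
```

Call:
{"fn": "play_rows", "kwargs": {
  "increments": "0 0.006 -0.0003 -0.001 0;0 0.0059 -0.0003 -0.0012 0;0 0.0059 -0.0003 -0.0015 0;0 0.0058 -0.0003 -0.0018 0;0 0.0057 -0.0002 -0.002 0;0 0.0056 -0.0002 -0.0023 0;0 0.0055 -0.0002 -0.0025 0;0 0.0054 -0.0002 -0.0028 0;0 0.0052 -0.0002 -0.003 0;0 0.0051 -0.0002 -0.0032 0;0 0 0 0 0;0 0 0 0 0"
}}

```text
t: 29.3
ee_pos: [663.9, 309.2, 148.8]
orientation: [2.266, 2.174, 0.0]
ft_force: [0.8, -1.9, -1.7]
width: 10.3
```

Call:
{"fn": "play_rows", "kwargs": {
  "increments": "0.22 0 0 0 0;0.22 0 0 0 0;0.22 0 0 0 0;0.22 0 0 0.01 0;0.22 0 0 0.03 0;0.22 0 0 0.04 0;0.22 0 0 0.04 0;0.75 -0.0203 0.0005 0 -7.6;0.75 -0.0203 0.0005 0 -7.6;0.75 -0.0203 0.0005 0 -7.6;0.75 -0.0203 0.0005 0 -7.6;0.75 -0.0203 0.0005 0 -7.6;0.75 -0.0203 0.0005 0 -7.6;0.75 -0.0203 0.0005 0 -7.6;0.75 -0.0203 0.0005 0 -7.6;0.75 -0.0203 0.0005 0 -7.6;0.75 -0.0203 0.0005 0 -7.6;0.75 -0.0203 0.0005 0 -7.6;0.75 -0.0203 0.0005 0 -7.6;0.75 0 0 0 0"
}}

```text
t: 31.3
ee_pos: [418.0, 315.6, 270.3]
orientation: [-3.14, 0.099, -0.0]
ft_force: [1.2, 0.1, -0.2]
width: 66.0
```

Run:
```python
from h import *
o=ctrl.get_obs();print(o['t'],o['ee_pos'],o['width'],np.degrees(np.arctan2(*R.from_rotvec(o['orientation']).as_matrix()[:2,0][::-1])))
d,P=lids(20,60,(545,660,-180,200),'wrist','w8.png')
m=((P[...,2]<18)&(P[...,2]>-5)&(P[...,0]>440)&(P[...,0]<592)&(P[...,1]>210)&(P[...,1]<420)).astype(np.uint8)
n,L,s,c=cv2.connectedComponentsWithStats(m)
for i in range(1,n):
    if s[i,4]>300: q=P[L==i];print(c[i],s[i,4],q.mean(0),q.min(0),q.max(0),cv2.minAreaRect(q[:,:2].astype(np.float32)))
m=(P[...,2]>48)&(P[...,2]<64)&(P[...,0]>430)&(P[...,0]<600)&(P[...,1]>190)&(P[...,1]<430);q=P[m];print('rim',cv2.minAreaRect(q[:,:2].astype(np.float32)))
m=(P[...,2]>90)&(P[...,2]<170)&(P[...,0]>560)&(P[...,1]>230)&(P[...,1]<400);q=P[m];print('cover',np.polyfit(q[:,2]-56,q[:,0],1))
print('top');lids(22,60,(545,660,-180,200),'top','t8.png')
```

```text
31.3 [418.01777848 315.5879687  270.31751907] 66.01883173865822 -3.607289833547968
px [446.   6.] n 547 circ 589.1 124.9 r 23.5 mean [582.9 127.1  32.9]
px [519.   8.] n 778 circ 590.3 43.1 r 25.7 mean [581.   45.4  33. ]
px [556.   9.] n 140 circ 581.7 -5.8 r 12.1 mean [582.8  -3.6  28.6]
[269.54742006  77.04819222] 22016 [521.06843364 314.7232155    5.48298874] [448.13210499 214.46980935   1.40134945] [589.41717245 415.63742466  17.99761472] ((518.4426879882812, 314.9891357421875), (196.84059143066406, 133.79318237304688), 87.49774169921875)
rim ((519.8252563476562, 314.8822021484375), (205.8459930419922, 145.677978515625), 87.63924407958984)Traceback (most recent call last):
  File "<stdin>", line 9, in <module>
    raise TypeError("expected non-empty vector for x")
TypeError: expected non-empty vector for x
```

View pics/w8.png

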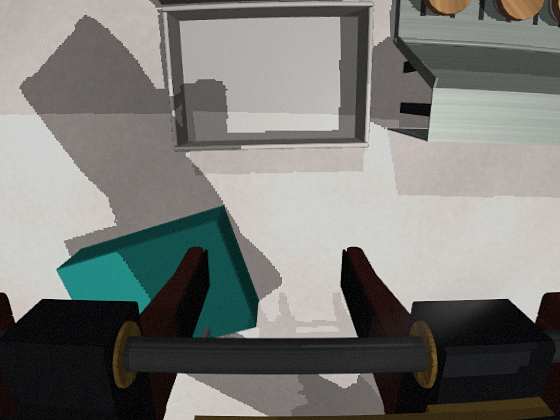

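The white box is open and empty; its floor spans roughly (185,15) to (360,145). Lid 1 has to be gripped with the jaws along x, because with the jaws along y the gripper body would touch the open cover.

Call:
{"fn": "play_rows", "kwargs": {
  "increments": "0.8 0.0155 -0.016 0 7.6;0.8 0.0155 -0.016 0 7.6;0.8 0.0155 -0.016 0 7.6;0.8 0.0155 -0.016 0 7.6;0.8 0.0155 -0.016 0 7.6;0.8 0.0155 -0.016 0 7.6;0.8 0.0155 -0.016 0 7.6;0.8 0.0155 -0.016 0 7.6;0.8 0.0155 -0.016 0 7.6;0.8 0.0155 -0.016 0 7.6;0.8 0.0155 -0.016 0 7.6;0.8 0.0155 -0.016 0 7.6;0.8 0 0 -0.05 0;0.8 0 0 -0.05 0;0.8 0 0 -0.03 0;0.8 0 0 0 0;0.8 0 0 0 0"
}}

```text
t: 33.05
ee_pos: [606.9, 123.4, 139.9]
orientation: [2.265, 2.176, 0.0]
ft_force: [0.3, 0.1, 0.6]
width: 70.0
```

Run:
```python
from h import *
o=ctrl.get_obs();print(o['ee_pos'],o['width'],o['qpos'].round(2),np.degrees(np.arctan2(*R.from_rotvec(o['orientation']).as_matrix()[:2,0][::-1])))
lids(22,60,(545,660,-180,200),'wrist')
print('top');d,P=lids(22,60,(545,660,-180,200),'top','t9.png')
m=(P[...,2]>100)&(P[...,2]<240)&(P[...,0]>570)&(P[...,0]<720)&(P[...,1]>180)&(P[...,1]<430);print('cover',P[m].min(0),P[m].max(0))
```

```text
[606.88293036 123.36060323 139.93538132] 70.01978344550291 [ 0.18  0.52  1.7  -0.    0.93  0.22] 87.70654470540342
px [268. 203.] n 3676 circ 601.6 124.1 r 27.0 mean [601.8 125.4  33.7]
px [266. 295.] n 3014 circ 596.6 41.9 r 27.3 mean [596.5  44.9  33.4]
px [264. 336.] n 73 circ 592.3 -3.9 r 8.7 mean [592.3  -2.   25.5]
px [265. 380.] n 436 circ 591.1 -41.9 r 21.4 mean [590.9 -45.2  33.9]
px [263. 410.] n 513 circ 586.6 -97.2 r 23.7 mean [587.1 -87.3  29.7]
top
px [290. 184.] n 138 circ 596.9 38.7 r 26.4 mean [599.2  33.6  34.8]
px [309. 187.] n 225 circ 591.7 -27.4 r 26.6 mean [591.7 -27.4  34.3]
px [335. 188.] n 214 circ 587.5 -109.1 r 26.6 mean [ 586.5 -108.    34.4]
cover [596.91600919 220.24006458 100.40628805] [672.23442878 414.09031691 199.16108559]
```

Call:
{"fn": "play_rows", "kwargs": {
  "increments": "0.8 -0.001 0 -0.04 0;0.8 0 0 -0.04 0;0.8 0 0 -0.025 0;0.8 0 0 -0.01 0;0.8 0 0 -0.005 0;0.8 0 0 0 0;0.8 0 0 0 0;0.4 0 0 0 0;0.4 0 0 0 0;0.4 0 0 0 0;0.4 0 0 0 0;0.4 0 0 0 0;0.4 0 0 0 0"
}}

```text
t: 34.45
ee_pos: [605.2, 123.7, 20.1]
orientation: [2.267, 2.175, 0.001]
ft_force: [-1.7, 0.2, 6.8]
width: 53.0
```

Call:
{"fn": "play_rows", "kwargs": {
  "increments": "0.4 0 0 0.02 0;0.4 0 0 0.045 0;0.4 0 0 0.05 0;0.4 0 0 0.05 0;0.4 0 0 0.045 0;0.4 -0.0045 0.0198 0 -7.5;0.4 -0.0045 0.0198 0 -7.5;0.4 -0.0045 0.0198 0 -7.5;0.4 -0.0045 0.0198 0 -7.5;0.4 -0.0045 0.0198 0 -7.5;0.4 -0.0045 0.0198 0 -7.5;0.4 -0.0045 0.0198 0 -7.5;0.4 -0.0045 0.0198 0 -7.5;0.4 -0.0045 0.0198 0 -7.5;0.4 -0.0045 0.0198 0 -7.5;0.4 -0.0045 0.0198 0 -7.5;0.4 -0.0045 0.0198 0 -7.5;0.4 0 0 -0.03 0;0.4 0 0 0 0;0.4 0 0 0 0"
}}

```text
t: 36.45
ee_pos: [550.3, 360.7, 198.9]
orientation: [3.14, -0.064, -0.003]
ft_force: [-0.5, 0.2, -0.7]
width: 53.5
```

Call:
{"fn": "play_rows", "kwargs": {
  "increments": "0.4 0 0 -0.045 0;0.4 0 0 -0.045 0;0.4 0 0 -0.04 0;0.4 0 0 -0.03 0;0.4 0 0 -0.01 0;0.4 0 0 -0.005 0;0.4 0 0 -0.004 0;0.4 0 0 0 0;0.4 0 0 0 0"
}}

```text
t: 37.35
ee_pos: [551.7, 361.7, 21.9]
orientation: [-3.14, 0.065, -0.003]
ft_force: [-0.2, -0.1, -0.5]
width: 53.4
```

Call:
{"fn": "play_rows", "kwargs": {
  "increments": "0.4 0 0 -0.002 0;0.4 0 0 0 0;0.4 0 0 0 0;0.72 0 0 0 0;0.72 0 0 0 0;0.72 0 0 0 0;0.72 0 0 0 0;0.72 0 0 0.02 0;0.72 0 0 0.04 0;0.72 0 0 0.05 0;0.72 0 0 0.05 0;0.72 0 0 0.04 0;0.8 0 -0.04 0 0;0.8 0 -0.04 0 0;0.8 0 -0.04 0 0;0.8 0 -0.04 0 0;0.8 0 0 0 0"
}}

```text
t: 39.05
ee_pos: [550.2, 197.3, 218.3]
orientation: [3.139, -0.071, -0.002]
ft_force: [-0.4, 0.7, 0.4]
width: 70.2
```

Call:
{"fn": "play_rows", "kwargs": {
  "increments": "0.75 0.0039 -0.0345 0 0;0.75 0.0039 -0.0345 0 0;0.75 0.0039 -0.0345 0 0;0.75 0.0039 -0.0345 0 0;0.75 0.0039 -0.0345 0 0;0.75 0.0039 -0.0345 0 0;0.75 0.0039 -0.0345 0 0;0.75 0.0038 -0.0345 0 0;0.75 0.0037 -0.0347 0 0;0.75 0 0 -0.04 0;0.75 0 0 -0.04 0;0.75 0 0 0 0;0.75 0 0 0 0"
}}

```text
t: 40.35
ee_pos: [585.6, -109.0, 138.3]
orientation: [-3.141, 0.064, 0.002]
ft_force: [-0.1, -1.0, 0.4]
width: 65.8
```

Run:
```python
from h import *
o=ctrl.get_obs();print(o['ee_pos'],o['width'])
lids(22,60,(545,660,-180,200),'wrist')
print('top');lids(22,60,(545,660,-180,200),'top');print('box');lids(20,45,(455,585,215,410),'top')
```

```text
[ 585.62199736 -108.98801447  138.32736435] 65.76529725683818
px [108. 214.] n 6913 circ 582.0 24.2 r 53.6 mean [584.2  22.9  33.5]
px [276. 203.] n 3703 circ 586.1 -110.2 r 27.0 mean [ 587.7 -110.2   33.7]
top
px [292. 189.] n 449 circ 579.5 26.4 r 53.2 mean [582.4  25.2  34.4]
box
px [186. 199.] n 229 circ 551.7 363.5 r 27.6 mean [551.3 362.8  33.9]
```

Lid 1 sits in the box. Lid 2 seems to have been knocked against lid 3, so I'll deal with that after lid 4.

Call:
{"fn": "play_rows", "kwargs": {
  "increments": "0.75 0 0 -0.045 0;0.75 0 0 -0.04 0;0.75 0 0 -0.022 0;0.75 0 0 -0.01 0;0.75 0 0 -0.004 0;0.75 0 0 0 0;0.75 0 0 0 0;0.4 0 0 0 0;0.4 0 0 0 0;0.4 0 0 0 0;0.4 0 0 0 0;0.4 0 0 0 0;0.4 0 0 0 0"
}}

```text
t: 41.8
ee_pos: [586.3, -109.7, 18.4]
orientation: [3.141, -0.065, 0.002]
ft_force: [-0.9, -0.3, 6.3]
width: 53.3
```

Run:
```python
from h import *
d=shot('top','t10.png')
cv2.imwrite('pics/t10c.png',cv2.resize(d['img'][150:220,160:360][:,:,::-1],(800,280),interpolation=2))
P=cloud(d);
m=((P[...,2]>24)&(P[...,2]<45)&(P[...,0]>545)&(P[...,0]<650)&(P[...,1]>-60)&(P[...,1]<100)).astype(np.uint8)
q=P[m>0][:,:2]
# two-circle fit via k-means
c=cv2.kmeans(q.astype(np.float32),2,None,(3,50,.1),5,2)[2];print(c)
print(ctrl.get_obs()['width'])
```

```text
[[568.58936     1.8932675]
 [595.775      48.134605 ]]
52.983575617121005
```

View pics/t10c.png

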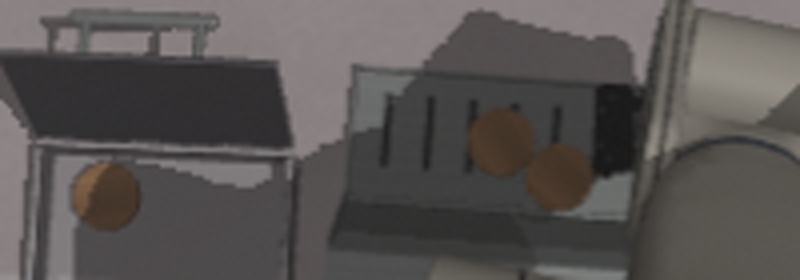

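Lid 3 at (560,177) in the crop was knocked against lid 2 at (502,141); both still lie plug down. Lid 1 is in the box at (107,196). Lid 4 is gripped, so I carry it to the box.

Call:
{"fn": "play_rows", "kwargs": {
  "increments": "0.4 0 0 0.02 0;0.4 0 0 0.045 0;0.4 0 0 0.05 0;0.4 0 0 0.05 0;0.4 0 0 0.045 0;0.4 -0.0038 0.0379 0 0;0.4 -0.0038 0.0379 0 0;0.4 -0.0038 0.0379 0 0;0.4 -0.0038 0.0379 0 0;0.4 -0.0038 0.0379 0 0;0.4 -0.0038 0.0379 0 0;0.4 -0.0038 0.0379 0 0;0.4 -0.0038 0.0379 0 0;0.4 -0.0039 0.0377 0 0;0.4 -0.0039 0.0377 0 0;0.4 0 0 -0.03 0;0.4 0 0 0 0;0.4 0 0 0 0"
}}

```text
t: 43.65
ee_pos: [546.8, 268.6, 197.0]
orientation: [3.14, -0.065, -0.003]
ft_force: [0.3, -0.4, -0.5]
width: 52.9
```

Call:
{"fn": "play_rows", "kwargs": {
  "increments": "0.4 0 0 -0.045 0;0.4 0 0 -0.045 0;0.4 0 0 -0.04 0;0.4 0 0 -0.03 0;0.4 0 0 -0.01 0;0.4 0 0 -0.006 0;0.4 0 0 -0.003 0;0.4 0 0 -0.001 0;0.4 0 0 0 0;0.4 0 0 0 0"
}}

```text
t: 44.65
ee_pos: [548.0, 269.4, 18.5]
orientation: [-3.14, 0.065, -0.002]
ft_force: [0.5, 1.2, -0.6]
width: 53.2
```

Call:
{"fn": "play_rows", "kwargs": {
  "increments": "0.72 0 0 0 0;0.72 0 0 0 0;0.72 0 0 0 0;0.72 0 0 0 0;0.72 0 0 0.02 0;0.72 0 0 0.04 0;0.72 0 0 0.05 0;0.72 0 0 0.05 0;0.72 0 0 0.04 0;0.75 0.006 -0.0276 0 4.05;0.75 0.006 -0.0276 0 4.05;0.75 0.006 -0.0276 0 4.05;0.75 0.006 -0.0276 0 4.05;0.75 0.006 -0.0276 0 4.05;0.75 0.006 -0.0276 0 4.05;0.75 0.006 -0.0276 0 4.05;0.75 0.006 -0.0276 0 4.05;0.75 0 0 -0.04 0;0.75 0 0 -0.04 0;0.75 0 0 0 0"
}}

```text
t: 46.65
ee_pos: [591.5, 47.7, 132.6]
orientation: [-3.033, -0.813, 0.015]
ft_force: [-1.5, 0.0, -0.4]
width: 65.9
```

Run:
```python
from h import *
o=ctrl.get_obs();print(o['ee_pos'],o['width'],np.degrees(np.arctan2(*R.from_rotvec(o['orientation']).as_matrix()[:2,0][::-1])))
d,P=lids(24,45,(535,660,-60,110),'wrist','w11.png')
m=((P[...,2]>24)&(P[...,2]<45)&(P[...,0]>545)&(P[...,0]<650)&(P[...,1]>-60)&(P[...,1]<100))
print(cv2.kmeans(P[m][:,:2].astype(np.float32),2,None,(3,50,.1),5,2)[2])
print('box');lids(20,45,(455,585,215,410),'top')
```

```text
[591.47612561  47.67045084 132.64082011] 65.8541859282366 29.997875426245425
px [292. 227.] n 7281 circ 581.9 24.7 r 54.0 mean [584.   27.6  33.7]
px [183. 230.] n 132 circ 535.8 99.3 r 10.5 mean [536.5 100.6  26.9]
[[597.04425    49.050133 ]
 [570.06384     3.4090698]]
box
px [186. 199.] n 234 circ 551.5 363.5 r 27.9 mean [551.  362.3  33.8]
px [215. 200.] n 224 circ 547.8 269.5 r 27.1 mean [547.3 268.5  34. ]
```

View pics/w11.png

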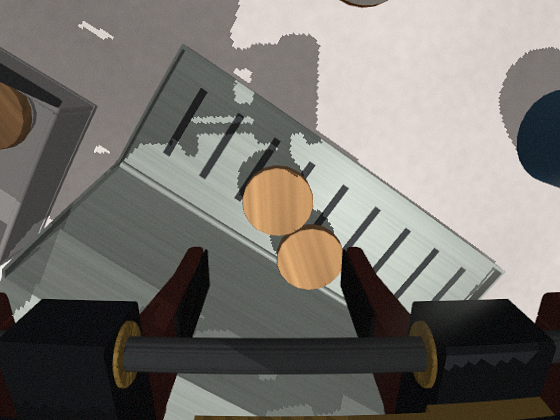

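Lid 2 at (277,200) lies between the jaw lines and lid 3 at (310,258) is off to the lateral side, so the oblique grip is clear. Descend.

Call:
{"fn": "play_rows", "kwargs": {
  "increments": "0.75 0 0 0 0;0.75 0 0 -0.045 0;0.75 0 0 -0.04 0;0.75 0 0 -0.022 0;0.75 0 0 -0.01 0;0.75 0 0 -0.004 0;0.75 0 0 0 0;0.75 0 0 0 0;0.4 0 0 0 0;0.4 0 0 0 0;0.4 0 0 0 0;0.4 0 0 0 0;0.4 0 0 0 0;0.4 0 0 0 0"
}}

```text
t: 48.15
ee_pos: [596.1, 48.3, 17.4]
orientation: [3.034, 0.814, 0.002]
ft_force: [-0.5, 0.5, 6.7]
width: 53.4
```

Call:
{"fn": "play_rows", "kwargs": {
  "increments": "0.4 0 0 0.02 0;0.4 0 0 0.045 0;0.4 0 0 0.05 0;0.4 0 0 0.05 0;0.4 0 0 0.045 0;0.4 -0.0118 0.0349 0 -3.6;0.4 -0.0118 0.0349 0 -3.6;0.4 -0.0118 0.0349 0 -3.6;0.4 -0.0118 0.0349 0 -3.6;0.4 -0.0118 0.0349 0 -3.6;0.4 -0.0118 0.0349 0 -3.6;0.4 -0.0118 0.0349 0 -3.6;0.4 -0.0118 0.0349 0 -3.6;0.4 -0.0116 0.0352 0 -3.6;0.4 0 0 -0.03 0;0.4 0 0 0 0;0.4 0 0 0 0"
}}

```text
t: 49.85
ee_pos: [488.9, 362.1, 196.0]
orientation: [3.14, -0.064, -0.002]
ft_force: [-0.2, 0.0, 0.1]
width: 53.1
```

Call:
{"fn": "play_rows", "kwargs": {
  "increments": "0.4 0 0 -0.045 0;0.4 0 0 -0.045 0;0.4 0 0 -0.04 0;0.4 0 0 -0.03 0;0.4 0 0 -0.01 0;0.4 0 0 -0.006 0;0.4 0 0 -0.003 0;0.4 0 0 -0.001 0;0.4 0 0 0 0;0.4 0 0 0 0"
}}

```text
t: 50.85
ee_pos: [490.0, 363.1, 17.5]
orientation: [-3.14, 0.065, -0.002]
ft_force: [0.3, 0.0, -1.4]
width: 53.7
```

Call:
{"fn": "play_rows", "kwargs": {
  "increments": "0.72 0 0 0 0;0.72 0 0 0 0;0.72 0 0 0 0;0.72 0 0 0 0;0.72 0 0 0.02 0;0.72 0 0 0.04 0;0.72 0 0 0.05 0;0.72 0 0 0.05 0;0.72 0 0 0.04 0;0.75 0.008 -0.036 0 0;0.75 0.008 -0.036 0 0;0.75 0.008 -0.036 0 0;0.75 0.008 -0.036 0 0;0.75 0.008 -0.036 0 0;0.75 0.008 -0.036 0 0;0.75 0.008 -0.036 0 0;0.75 0.008 -0.036 0 0;0.75 0.008 -0.036 0 0;0.75 0.008 -0.036 0 0;0.75 0 0 -0.04 0"
}}

```text
t: 52.85
ee_pos: [574.3, -1.1, 180.6]
orientation: [3.14, -0.07, 0.018]
ft_force: [-0.2, 1.1, -0.6]
width: 65.8
```

Call:
{"fn": "play_rows", "kwargs": {
  "increments": "0.75 0 0 0 0;0.75 0 0 0 0"
}}

```text
t: 53.05
ee_pos: [568.6, 2.9, 176.1]
orientation: [-3.141, 0.065, 0.004]
ft_force: [0.3, 0.3, -0.7]
width: 66.0
```

Run:
```python
from h import *
o=ctrl.get_obs();print(o['ee_pos'],o['width'])
lids(24,45,(545,660,-60,110),'wrist')
print('box');lids(20,45,(455,585,215,410),'top')
```

```text
[568.60044079   2.87117678 176.06704774] 65.99843922611893
px [276. 193.] n 2782 circ 566.5 1.4 r 26.9 mean [569.    1.3  33.7]
box
px [186. 199.] n 235 circ 552.7 363.1 r 28.4 mean [551.1 362.3  33.7]
px [215. 200.] n 228 circ 547.6 269.9 r 27.4 mean [547.4 269.2  33.4]
px [185. 218.] n 232 circ 489.0 363.8 r 27.3 mean [489.  363.9  33.7]
```

Call:
{"fn": "play_rows", "kwargs": {
  "increments": "0.75 -0.0015 -0.001 -0.04 0;0.75 0 0 -0.045 0;0.75 0 0 -0.04 0;0.75 0 0 -0.02 0;0.75 0 0 -0.01 0;0.75 0 0 -0.005 0;0.75 0 0 0 0;0.75 0 0 0 0;0.4 0 0 0 0;0.4 0 0 0 0;0.4 0 0 0 0;0.4 0 0 0 0;0.4 0 0 0 0;0.4 0 0 0 0"
}}

```text
t: 54.55
ee_pos: [568.5, 1.6, 17.3]
orientation: [-3.141, 0.065, -0.002]
ft_force: [-1.6, 0.4, 6.9]
width: 53.5
```

Call:
{"fn": "play_rows", "kwargs": {
  "increments": "0.4 0 0 0.02 0;0.4 0 0 0.045 0;0.4 0 0 0.05 0;0.4 0 0 0.05 0;0.4 0 0 0.045 0;0.4 -0.0103 0.0336 0 0;0.4 -0.0103 0.0336 0 0;0.4 -0.0103 0.0336 0 0;0.4 -0.0103 0.0336 0 0;0.4 -0.0103 0.0336 0 0;0.4 -0.0103 0.0336 0 0;0.4 -0.0103 0.0336 0 0;0.4 -0.0103 0.0338 0 0;0.4 0 0 -0.03 0;0.4 0 0 0 0;0.4 0 0 0 0"
}}

```text
t: 56.15
ee_pos: [485.0, 270.2, 196.2]
orientation: [3.14, -0.065, -0.003]
ft_force: [-1.0, -0.5, -0.7]
width: 53.1
```

Call:
{"fn": "play_rows", "kwargs": {
  "increments": "0.4 0 0 -0.045 0;0.4 0 0 -0.045 0;0.4 0 0 -0.04 0;0.4 0 0 -0.03 0;0.4 0 0 -0.01 0;0.4 0 0 -0.006 0;0.4 0 0 -0.003 0;0.4 0 0 -0.001 0;0.4 0 0 0 0;0.4 0 0 0 0"
}}

```text
t: 57.15
ee_pos: [486.1, 271.0, 17.4]
orientation: [-3.14, 0.065, -0.002]
ft_force: [0.7, -0.2, -1.2]
width: 53.3
```

Call:
{"fn": "play_rows", "kwargs": {
  "increments": "0.72 0 0 0 0;0.72 0 0 0 0;0.72 0 0 0 0;0.72 0 0 0 0;0.72 0 0 0.02 0;0.72 0 0 0.04 0;0.72 0 0 0.05 0;0.72 0 0 0.05 0;0.72 0 0 0.05 0;0.72 0 0 0.05 0;0.5 -0.03 0.02 0 0;0.5 -0.03 0.02 0 0;0.5 0 0 0 0;0.5 0 0 0 0"
}}

```text
t: 58.55
ee_pos: [425.2, 310.9, 276.5]
orientation: [3.141, -0.062, 0.001]
ft_force: [0.1, -0.0, -0.4]
width: 44.1
```

Run:
```python
from h import *
o=ctrl.get_obs();print(o['t'],o['ee_pos'],o['width'],o['qpos'].round(2))
lids(20,45,(455,585,215,410),'wrist','w12.png')
P=cloud(shot('top','t12.png'));m=(P[...,2]>60)&(P[...,2]<220)&(P[...,0]>585)&(P[...,0]<720)&(P[...,1]>180)&(P[...,1]<430);q=P[m];print('cover',q.min(0),q.max(0))
h=(q[:,0]>650);print('handle zone',q[h].mean(0),h.sum())
```

```text
58.55 [425.17644093 310.88776551 276.4894155 ] 44.09249442676956 [ 0.61  0.22  1.79 -0.    1.13  2.22]
px [306.  21.] n 516 circ 582.5 269.6 r 54.6 mean [582.7 271.3  32.1]
px [223.  56.] n 2117 circ 550.7 361.0 r 27.1 mean [550.9 360.5  33. ]
px [309.  56.] n 2096 circ 547.5 269.0 r 27.1 mean [547.5 269.5  33. ]
px [357.  91.] n 490 circ 508.8 217.7 r 53.8 mean [509.9 217.7  33. ]
px [225. 115.] n 1884 circ 489.2 362.5 r 27.1 mean [489.5 362.4  33. ]
px [309. 117.] n 1909 circ 483.7 270.9 r 27.2 mean [484.4 270.9  33. ]
cover [587.29173257 208.55049388  60.04698819] [719.00465047 414.88259158 198.61971101]
handle zone [664.02878156 308.591684   171.62823892] 148
```

View pics/w12.png

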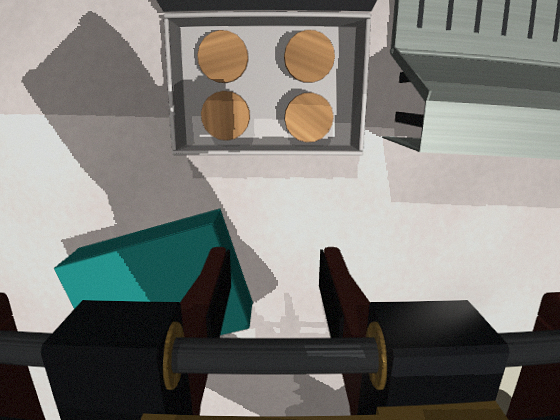

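All four lids lie plug down in the box, at (223,56), (309,56), (225,116) and (309,117). Next I go back to the handle to shut the cover.

Call:
{"fn": "play_rows", "kwargs": {
  "increments": "0.22 0.0198 -0.0001 0 7.5;0.22 0.0198 -0.0001 0 7.5;0.22 0.0198 -0.0001 0 7.5;0.22 0.0198 -0.0001 0 7.5;0.22 0.0198 -0.0001 0 7.5;0.22 0.0198 -0.0001 0 7.5;0.22 0.0198 -0.0001 0 7.5;0.22 0.0198 -0.0001 0 7.5;0.22 0.0198 -0.0001 0 7.5;0.22 0.0198 -0.0001 0 7.5;0.22 0.0199 -0.0001 0 7.5;0.22 0.0199 -0.0001 0 7.5;0.22 0 0 -0.04 0;0.22 0 0 0 0;0.22 0 0 0 0;0.22 0 0 0 0"
}}

```text
t: 60.25
ee_pos: [663.9, 309.4, 237.7]
orientation: [2.267, 2.174, 0.002]
ft_force: [0.5, 1.3, 0.4]
width: 19.3
```

Run:
```python
from h import *
o=ctrl.get_obs();print(o['t'],o['ee_pos'],o['width'])
P=cloud(shot('wrist','w13.png'));m=(P[...,2]>150)&(P[...,2]<190)&(P[...,0]>645)&(P[...,0]<690)&(P[...,1]>240)&(P[...,1]<380);q=P[m];print(len(q),cv2.minAreaRect(q[:,:2].astype(np.float32)),np.percentile(q[:,2],[5,50,95]))
```

```text
60.25 [663.94673957 309.36407823 237.674949  ] 19.25358169540122
2890 ((656.1869506835938, 309.7635498046875), (109.97842407226562, 25.165122985839844), 87.99406433105469) [169.17376987 172.19081338 174.72314056]
```

Call:
{"fn": "play_rows", "kwargs": {
  "increments": "0.22 0 0 -0.03 0;0.22 0 0 -0.03 0;0.22 0 0 -0.02 0;0.22 0 0 -0.007 0;0.22 0 0 0 0;0.22 0 0 0 0;0 0 0 0 0;0 0 0 0 0;0 0 0 0 0;0 0 0 0 0;0 0 0 0 0"
}}

```text
t: 61.4
ee_pos: [664.5, 309.9, 150.8]
orientation: [2.266, 2.174, 0.005]
ft_force: [1.8, -0.1, 6.1]
width: 10.1
```

Run:
```python
import numpy as np
th=np.linspace(1.85,0.0,41)
x=-128*np.cos(th)+41*np.sin(th);z=41*np.cos(th)+128*np.sin(th);yaw=np.radians(-2.5)
p=np.c_[x*np.cos(yaw),x*np.sin(yaw),z]
print(p[-1]-p[0]);print(';'.join('0 %.4f %.4f %.4f 0'%tuple(r/1000) for r in np.diff(p,axis=0)))
```

```text
[-202.49492101    8.84111919  -70.74402586]
0 -0.0052 0.0002 0.0033 0;0 -0.0054 0.0002 0.0031 0;0 -0.0055 0.0002 0.0028 0;0 -0.0057 0.0002 0.0026 0;0 -0.0058 0.0003 0.0023 0;0 -0.0059 0.0003 0.0020 0;0 -0.0060 0.0003 0.0018 0;0 -0.0060 0.0003 0.0015 0;0 -0.0061 0.0003 0.0012 0;0 -0.0061 0.0003 0.0009 0;0 -0.0062 0.0003 0.0006 0;0 -0.0062 0.0003 0.0004 0;0 -0.0062 0.0003 0.0001 0;0 -0.0062 0.0003 -0.0002 0;0 -0.0062 0.0003 -0.0005 0;0 -0.0062 0.0003 -0.0008 0;0 -0.0061 0.0003 -0.0011 0;0 -0.0061 0.0003 -0.0014 0;0 -0.0060 0.0003 -0.0016 0;0 -0.0059 0.0003 -0.0019 0;0 -0.0058 0.0003 -0.0022 0;0 -0.0057 0.0002 -0.0025 0;0 -0.0056 0.0002 -0.0027 0;0 -0.0055 0.0002 -0.0030 0;0 -0.0053 0.0002 -0.0032 0;0 -0.0052 0.0002 -0.0035 0;0 -0.0050 0.0002 -0.0037 0;0 -0.0048 0.0002 -0.0039 0;0 -0.0046 0.0002 -0.0041 0;0 -0.0044 0.0002 -0.0044 0;0 -0.0042 0.0002 -0.0046 0;0 -0.0040 0.0002 -0.0047 0;0 -0.0038 0.0002 -0.0049 0;0 -0.0036 0.0002 -0.0051 0;0 -0.0033 0.0001 -0.0053 0;0 -0.0031 0.0001 -0.0054 0;0 -0.0028 0.0001 -0.0055 0;0 -0.0026 0.0001 -0.0057 0;0 -0.0023 0.0001 -0.0058 0;0 -0.0020 0.0001 -0.0059 0
```

Call:
{"fn": "play_rows", "kwargs": {
  "increments": "0 -0.0052 0.0002 0.0033 0;0 -0.0054 0.0002 0.0031 0;0 -0.0055 0.0002 0.0028 0;0 -0.0057 0.0002 0.0026 0;0 -0.0058 0.0003 0.0023 0;0 -0.0059 0.0003 0.002 0;0 -0.006 0.0003 0.0018 0;0 -0.006 0.0003 0.0015 0;0 -0.0061 0.0003 0.0012 0;0 -0.0061 0.0003 0.0009 0;0 -0.0062 0.0003 0.0006 0;0 -0.0062 0.0003 0.0004 0;0 -0.0062 0.0003 0.0001 0;0 -0.0062 0.0003 -0.0002 0;0 -0.0062 0.0003 -0.0005 0;0 -0.0062 0.0003 -0.0008 0"
}}

```text
t: 63.0
ee_pos: [568.3, 314.0, 170.7]
orientation: [2.267, 2.175, 0.001]
ft_force: [2.6, 0.8, 3.9]
width: 10.1
```

Call:
{"fn": "play_rows", "kwargs": {
  "increments": "0 -0.0061 0.0003 -0.0011 0;0 -0.0061 0.0003 -0.0014 0;0 -0.006 0.0003 -0.0016 0;0 -0.0059 0.0003 -0.0019 0;0 -0.0058 0.0003 -0.0022 0;0 -0.0057 0.0002 -0.0025 0;0 -0.0056 0.0002 -0.0027 0;0 -0.0055 0.0002 -0.003 0;0 -0.0053 0.0002 -0.0032 0;0 -0.0052 0.0002 -0.0035 0;0 -0.005 0.0002 -0.0037 0;0 -0.0048 0.0002 -0.0039 0;0 -0.0046 0.0002 -0.0041 0;0 -0.0044 0.0002 -0.0044 0"
}}

```text
t: 64.4
ee_pos: [492.1, 317.4, 131.0]
orientation: [-2.267, -2.175, -0.001]
ft_force: [3.4, 3.5, 1.6]
width: 10.3
```

Call:
{"fn": "play_rows", "kwargs": {
  "increments": "0 -0.0042 0.0002 -0.0046 0;0 -0.004 0.0002 -0.0047 0;0 -0.0038 0.0002 -0.0049 0;0 -0.0036 0.0002 -0.0051 0;0 -0.0033 0.0001 -0.0053 0;0 -0.0031 0.0001 -0.0054 0;0 -0.0028 0.0001 -0.0055 0;0 0 0 0 0;0 0 0 0 0"
}}

```text
t: 65.3
ee_pos: [467.2, 318.3, 94.9]
orientation: [-2.267, -2.175, 0.001]
ft_force: [3.1, 5.4, -4.1]
width: 10.4
```

Call:
{"fn": "play_rows", "kwargs": {
  "increments": "0 -0.0026 0.0001 -0.0057 0;0 -0.0023 0.0001 -0.0058 0;0 -0.001 0 -0.003 0;0 -0.001 0 -0.003 0;0 0 0 0 0;0 0 0 0 0"
}}

```text
t: 65.9
ee_pos: [461.6, 318.8, 80.0]
orientation: [2.266, 2.175, 0.003]
ft_force: [0.9, -0.8, 19.7]
width: 9.7
```

Call:
{"fn": "play_rows", "kwargs": {
  "increments": "0 0 0 -0.001 0;0 0 0 0 0;0.4 0 0 0 0;0.4 0 0 0 0;0.4 0 0 0 0;0.4 0 0 0 0;0.4 0 0 0.02 0;0.4 0 0 0.04 0;0.4 0 0 0.05 0;0.4 0 0 0.04 0;0.4 0 0 0 0;0.4 0 0 0 0"
}}

```text
t: 67.1
ee_pos: [460.7, 318.5, 227.6]
orientation: [2.267, 2.175, 0.001]
ft_force: [-0.9, -0.9, -1.5]
width: 35.2
```

Run:
```python
from h import *
o=ctrl.get_obs();print(o['t'],o['ee_pos'],o['width'])
P=cloud(shot('wrist','w14.png'))
m=(P[...,2]>80)&(P[...,2]<125)&(P[...,0]>430)&(P[...,0]<500)&(P[...,1]>240)&(P[...,1]<395);q=P[m];print(cv2.minAreaRect(q[:,:2].astype(np.float32)),np.percentile(q[:,2],[5,50,95]))
m=(P[...,2]>45)&(P[...,2]<80)&(P[...,0]>475)&(P[...,0]<580)&(P[...,1]>230)&(P[...,1]<400);q=P[m];A=np.c_[np.ones(len(q)),q[:,0]-518,q[:,1]-315];print('cover',np.linalg.lstsq(A,q[:,2],rcond=None)[0])
shot('scene','s14.png')
```

```text
67.1 [460.69579693 318.45806587 227.63308775] 35.182109196129446
((461.2171325683594, 317.24810791015625), (109.24479675292969, 10.941959381103516), 87.36396789550781) [ 97.76329613 101.0193574  102.59705679]
cover [6.15400746e+01 1.65328736e-03 8.48389789e-04]
```

View pics/s14.png

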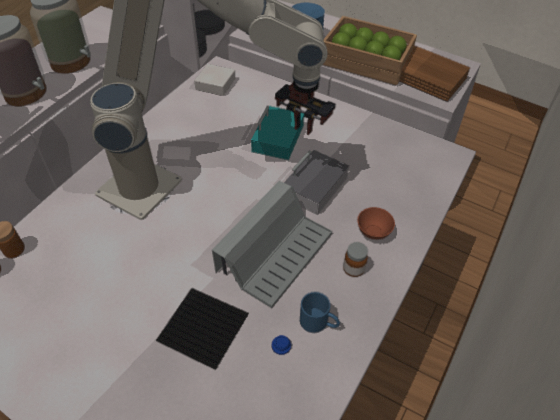

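The scene shows the cover shut at (318,182), with a measured tilt of 0.002 rad. Mat and tray are empty, and the jam jar at (355,260), mug at (316,313) and bowl at (376,223) have not moved. Handing in.

```bash
python3 -c "
from workcell import ctrl
print(ctrl.close_job())"
```

```text
the job is handed in; nothing more can be done
None
```

All four lids are packed seal side down in the white box with its cover shut, and the job is handed in at about 67 s of the 208 s allowed. I tipped each lid off the drainer's top edge, and all four landed seal side down in the tray before I opened the box.

- **Knocked lid:** during packing, one lid was found shoved against its neighbour in the tray, both still seal side down. I picked the first of the pair with the gripper turned to clear the other.
- **Lids:** just before shutting, all four lay flat in the box, two by two. Each showed a disc of about 27 mm radius with its top at 33 mm, which means plug down.
- **Cover:** after release it lies level, with a tilt of about 0.002 rad and its top at 61.5 mm, where about 62 mm is expected. Pressing it shut took about 20 N at the wrist.
- **Rest of the scene:** tray and mat are empty, the jar, mug and bowl stand where they were, and the gripper is about 130 mm above the handle.

No check failed or disagreed. I did not see inside the box again after shutting it.

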